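# Close and hold the belt cover of a shoemaker's edge finisher

## Robot

A 6-joint arm with a two-finger parallel gripper is mounted at the origin on the work surface. World frame = base frame: x ahead of the robot, y to its left, z up, the work surface at z = 0. Lengths are in m, angles in degrees, forces in N, time in s.
With the tool pointing down it reaches from about 0.325 to 0.85 m from the base axis. Payload 15.5 kg.
Tool frame: the origin (TCP) lies midway between the tips of the shut fingers; the grasp point (between the pads) lies 19 mm behind it; z points along the fingers, y is the line along which they close (so a half turn about z gives the same grasp; the last joint's range is limited). The gripper opens to 91 mm and grips with 3 to 60 N. Pads are 32 mm wide; open, the fingers measure 118 mm over their backs; the gripper's body (76 mm by 178 mm) begins 60 mm behind the grasp point.
Start: joints at [-75.602, 28.281, 77.091, -0, 74.628, -5.472], TCP at [0.212, -0.588, 0.214] pointing down, gripper open.
Joint ranges: [-166.48, 166.48], [-47.26, 123.95], [12.59, 153.08], [-70.14, 250.14], [6.76, 159.57], [-176.63, 176.63]. Speed limits (degrees/s): [108.29, 108.29, 147.25, 172.46, 172.46, 172.46].

## Interface

Orientations are given as a 3x3 rotation matrix whose columns are the frame's x, y, z axes.
In Python, from bench import ctrl gives the robot as it stands. The module is installed in compiled form; this text tells all that it offers. Calls block until the motion is done:
- ctrl.goto(position, orientation): joint-space move of the TCP to a pose.
- ctrl.move_l(position, vel=0.15, ori=None, contact_N=None): straight line of the TCP; ori=None keeps the orientation; vel is the mean speed in m/s. With contact_N (N) it stops when the force on the tool has changed by that much, and returns True; else False.
- ctrl.movej(angles): joint-space move.
- ctrl.command_gripper(opening): opening from 0.0 (shut) to 1.0 (fully open); the grip force is fixed at half the most; returns when the fingers have stopped.
- ctrl.sleep(seconds).
- ctrl.ik(position, orientation): joint angles nearest the present ones, or None.
- ctrl.read_camera(name): name is "scene" or "top" or "wrist"; returns the picture (480x640x3 uint8, blue, green, red); there is no depth.
- ctrl.camera_params(name): a dict with "fx", "fy", "cx", "cy" (pixels), "D" ([k1, k2, p1, p2, k3] as OpenCV has them; the pictures are not rectified), "pose" (4x4, takes a point from camera to world coordinates); the wrist camera has in their place "T_tool_cam" (4x4, takes a point from camera to tool coordinates, whose origin is the TCP and whose axes are the flange's). Camera axes: x right, y up, looking along -z (the intrinsics and any distortion apply to the point x, -y, -z); pixel columns grow to the right and rows downward; lengths in m; the calibration is good to about 2 mm. A picture is of the moment at which its call begins: read the wrist's pose just before it. camera_params takes no time and is no camera call.
A pose or a line that the arm cannot do raises ctrl.MotionError and nothing moves.
- ctrl.sign_off(): hands the job in, once; it reports no verdict.
Readings, each from a call of its own:
- ctrl.current_t(): time.
- ctrl.current_q(): joint angles.
- ctrl.current_dq(): joint speeds.
- ctrl.current_effort(): joint torques, N m.
- ctrl.current_tool_pos(): TCP position.
- ctrl.current_eef_rot(): TCP orientation.
- ctrl.current_contact_force(): force on the tool from outside, world axes, zero at the start.
- ctrl.current_wrist_torque(): the same for the moment, N m.
- ctrl.current_grip_width(): opening from 0.0 (shut) to 1.0 (fully open).
Only numpy, scipy, OpenCV 4.12 (cv2) and the standard library are available. Lean on these libraries where they do the work, as an engineer would, in place of code of your own. Each camera call takes 0.05 s, during which the arm holds its last target. There are 200 camera calls.

## Task

Close the belt box of the edge finisher: first, with the cover panel still standing open, turn the wing of the quarter-turn stud until it lines up with the slot it must pass through in the panel (square to the hinge, along the two engraved marks). Then swing the spring-loaded panel down over the wing and press it fully home on the frame, and finish while still holding it pressed there with the fingers, as it springs open if let go. Leave the things lying around undisturbed.

Things in the scene. Friction and masses are not known exactly. Their poses are not given: they have to be found in the camera images.
- finisher: Edge finisher fixed to the bench: grey-green steel belt box 180 (x) x 200 (y) x 90 mm high, open on top at its +y part, with a ledge flush with its top at y = -9 to -100 mm that carries the stud. Origin: centre of the underside. Motor (97 mm high) on the +y end out to y = 230, abrasive drum and brush (104 mm high) on the -y end out to y = -225.
- panel_hinge (a point): Midpoint of the panel's hinge line, on the finisher at (0, 80, 90) mm; axes parallel to the finisher's. The hinge line runs along x.
- panel (a joint): Panel's angle: 0 = fully home, flat on the box; grows as it opens. Starts leaning back past upright at 1.75 to 1.85; stop at 1.95. A hinge spring with some friction holds it open: holding it shut takes 0.5 to 0.9 N m, i.e. 4 to 7 N at 120 mm from the hinge, less when more open. While the wing is crosswise the panel stops on it at about 0.25.
- panel_face (a point): On the outer (upper when shut) face of the aluminium panel, on its midline, 80 mm from the hinge. x along the hinge, y towards the hinge, z out of the outer face. Panel: 150 mm (x) wide, free edge 168 mm from the hinge, 6 mm thick, about 250 g; hinge line at the inner face; outer face 96 mm above the bench when shut.
- panel_slot (a point): Centre of the slot through the panel, at the outer face, 130 mm from the hinge, axes as panel_face. The slot is 18 mm (x) by 54 mm (y) and passes over the wing when the wing is in line.
- stud_top (a point): Centre of the top of the steel wing stud, 124 mm above the bench, at (0, -50) mm on the finisher; turns with the stud: y along the wing, z up. The wing is 34 mm long (y), 10 mm thick (x) and 24 mm high (34 to 10 mm above the ledge), on a neck 16 mm in diameter, with a dark line along its top.
- stud (a joint): Turn of the stud in rad, counter-clockwise from above positive: 0 = wing along the finisher's y, in line with the slot and the two engraved marks; starts between -1.4 and -0.85; stops at -1.65 and 0.45 (no stop or detent at 0). Stiff to turn (about 0.06 N m) and stays where left.
- shoe_last: Bystander: wooden shoe last 210 x 66 x 85 mm, origin at the centre of its underside.
- tack_tin: Bystander: round steel tin, 72 mm in diameter, 75 mm high, origin at the centre of its underside.
- wax_jar: Bystander: amber glass jar with black lid, 64 mm in diameter, 85 mm high, origin at the centre of its underside.
- hammer: Bystander: hammer lying on the bench on the robot's left, origin under its middle.

How it is judged:
By the outcome, as a careful person would: the job done as asked, in the order asked, and still so for the second after the job is handed in, while the arm keeps its last pose, push and grip.
It also fails if it takes over 59 s, if anything falls off the work surface, if the arm or the gripper's body presses on something with over 40 N, if the wrist force passes 120 N, or if a joint passes its speed limit or range.

## Working session

There is one attempt and no reset: what is moved stays moved. The work goes in short steps, each a Python script; the robot and the scene stay as the last script left them, time stands still between calls to the robot, and variables do not carry over. Pictures are saved under pics/ and viewed, on a budget of 10 in all, crops included, one or two more only if the job needs it, and the job is handed in when it is done.

```bash
mkdir -p pics; python3 - <<'E'
from bench import ctrl
import cv2, numpy as np
np.set_printoptions(precision=4,suppress=True)
for n in("scene","top"):
    cv2.imwrite(f"pics/{n}0.png",ctrl.read_camera(n)); print(n,ctrl.camera_params(n))
print(ctrl.camera_params("wrist"),ctrl.current_t())
print(ctrl.current_eef_rot())
E
```

```text
scene {'fx': 483.4345804792706, 'fy': 483.4345804792706, 'cx': 320.4553577104441, 'cy': 240.5756157058324, 'D': array([-0.1344,  0.    ,  0.    ,  0.    ,  0.    ]), 'pose': array([[ 0.6562, -0.6211,  0.4286,  1.0576],
       [ 0.7546,  0.5435, -0.3677, -0.3154],
       [-0.0046,  0.5647,  0.8253,  1.0311],
       [ 0.    ,  0.    ,  0.    ,  1.    ]])}
top {'fx': 481.7315121053038, 'fy': 481.7315121053038, 'cx': 314.7209371485929, 'cy': 242.24720213006674, 'D': array([-0.004,  0.   ,  0.   ,  0.   ,  0.   ]), 'pose': array([[ 0.0161,  0.9881, -0.153 ,  0.3994],
       [-0.9997,  0.0186,  0.0152,  0.1233],
       [ 0.0179,  0.1528,  0.9881,  1.0992],
       [ 0.    ,  0.    ,  0.    ,  1.    ]])}
{'fx': 431.8204816795765, 'fy': 431.8204816795765, 'cx': 315.17724856540275, 'cy': 233.41776189909004, 'D': array([0.0156, 0.    , 0.    , 0.    , 0.    ]), 'T_tool_cam': array([[ 0.0014,  0.9674,  0.2534,  0.0713],
       [ 1.    , -0.0011, -0.0013, -0.0001],
       [-0.0009,  0.2534, -0.9674, -0.172 ],
       [ 0.    ,  0.    ,  0.    ,  1.    ]])} 0.1
[[ 0.9405  0.3399 -0.0003]
 [ 0.3399 -0.9405  0.001 ]
 [ 0.0001 -0.0011 -1.    ]]
```

View pics/scene0.png

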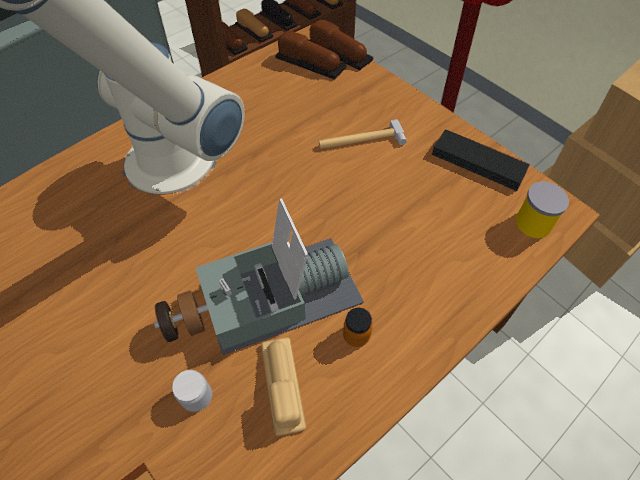

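View pics/top0.png

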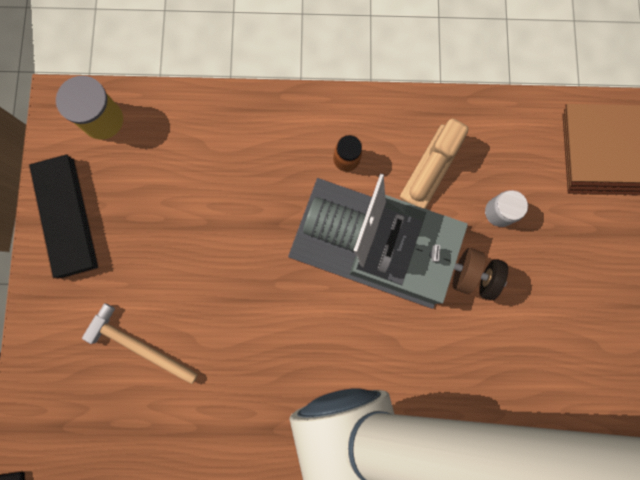

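The top view shows the motor at about (335,222), the brush at (494,280) and the wing at about (437,252). The finisher's yaw is therefore about -20°. Next is a closer look with the wrist camera.

```bash
cat > h.py <<'E'
from bench import ctrl
import cv2, numpy as np
np.set_printoptions(precision=4,suppress=True)
def cam(name):
    p=ctrl.camera_params(name)
    if name=="wrist":
        T=np.eye(4);T[:3,:3]=ctrl.current_eef_rot();T[:3,3]=ctrl.current_tool_pos();T=T@p["T_tool_cam"]
    else:T=p["pose"]
    return p,T
def onplane(p,T,uv,z):
    K=np.array([[p["fx"],0,p["cx"]],[0,p["fy"],p["cy"]],[0,0,1]])
    n=cv2.undistortPoints(np.array(uv,float).reshape(-1,1,2),K,np.array(p["D"])).reshape(-1,2)
    d=np.c_[n[:,0],-n[:,1],-np.ones(len(n))]@T[:3,:3].T
    return T[:3,3]+d*((z-T[2,3])/d[:,2])[:,None]
def down(yaw): # closing dir (tool y) at yaw degrees from world x
    a=np.radians(yaw);y=np.array([np.cos(a),np.sin(a),0]);z=np.array([0,0,-1.]);return np.c_[np.cross(y,z),y,z]
E
python3 - <<'E'
from h import *
p,T=cam("top")
s=onplane(p,T,[(437,252)],.124)[0]
print(s,onplane(p,T,[(468,222),(435,306),(335,222),(494,280),(348,148),(506,205)],.09))
pos=s.copy();pos-=.03*np.array([.34,.94,0]);pos[2]=.27
R=down(-110)   # tool x = y cross z
print(R)
ctrl.goto(pos,R)
p,T=cam("wrist");np.savez("w1.npz",T=T);cv2.imwrite("pics/w1.png",ctrl.read_camera("wrist"))
print(ctrl.current_q(),ctrl.current_t(),pos)
E
```

```text
[ 0.5349 -0.143   0.124 ] [[ 0.6059 -0.2207  0.09  ]
 [ 0.4258 -0.1455  0.09  ]
 [ 0.6003  0.0651  0.09  ]
 [ 0.4823 -0.2718  0.09  ]
 [ 0.7659  0.0382  0.09  ]
 [ 0.645  -0.3047  0.09  ]]
[[ 0.9397 -0.342   0.    ]
 [-0.342  -0.9397  0.    ]
 [ 0.      0.     -1.    ]]
[-24.3404  19.4087  82.8671  -0.0077  77.729   85.6985] 2.0417 [ 0.5247 -0.1712  0.27  ]
```

View pics/w1.png

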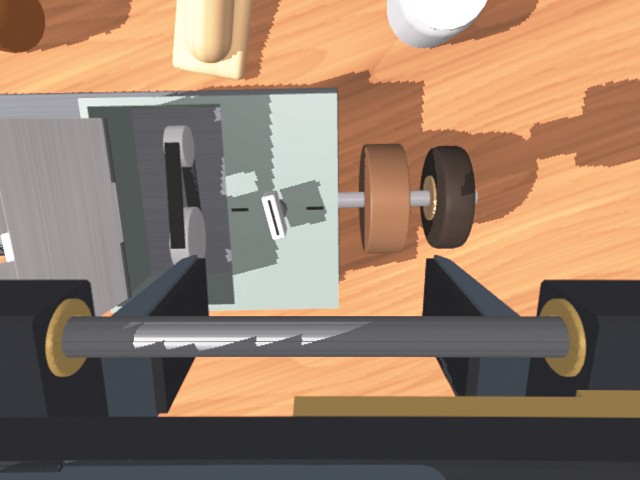

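The wrist view shows the wing's white top from about (266,196) to (280,236). The engraved marks are at (240,210) and (315,208), and the box's -y edge lies at column 338 from row 90 to row 308.

```bash
python3 - <<'E'
from h import *
im=cv2.imread("pics/w1.png");T=np.load("w1.npz")["T"];p=ctrl.camera_params("wrist")
g=cv2.cvtColor(im,cv2.COLOR_BGR2GRAY)
roi=np.zeros_like(g);roi[185:248,255:290]=1
def rect(m):
    c=max(cv2.findContours(m,cv2.RETR_EXTERNAL,cv2.CHAIN_APPROX_NONE)[0],key=cv2.contourArea);return c
m=((g>225)*roi).astype(np.uint8);m=cv2.morphologyEx(m,cv2.MORPH_CLOSE,np.ones((7,7)))
c=rect(m)
W=onplane(p,T,c.reshape(-1,2),.124)
r=cv2.minAreaRect((W[:,:2]*1000).astype(np.float32));print("wing",r); 
# marks
for a in((228,202,252,218),(304,200,328,216)):
    k=g[a[1]:a[3],a[0]:a[2]];ys,xs=np.where(k<60);print("mark",len(xs),onplane(p,T,[(xs.mean()+a[0],ys.mean()+a[1])],.09))
E2=onplane(p,T,[(338,90),(338,308)],.09);print(E2,np.linalg.norm(E2[1]-E2[0]),np.degrees(np.arctan2(*(E2[0]-E2[1])[[1,0]])))
b=cv2.boxPoints(r);print(b)
v=cv2.resize(im[150:270,200:360],None,fx=4,fy=4,interpolation=cv2.INTER_NEAREST);cv2.imwrite("pics/w1c.png",v)
E
```

```text
wing ((536.0078735351562, -142.16925048828125), (9.324295043945312, 33.46377182006836), 83.82434844970703)
mark 32 [[ 0.5457 -0.113   0.09  ]]
mark 32 [[ 0.526  -0.1721  0.09  ]]
[[ 0.6068 -0.2208  0.09  ]
 [ 0.4342 -0.1608  0.09  ]] 0.18268937868045165 -19.17172820943452
[[ 518.8716 -145.0044]
 [ 552.1411 -148.6043]
 [ 553.1442 -139.3341]
 [ 519.8746 -135.7342]]
```

View pics/w1c.png

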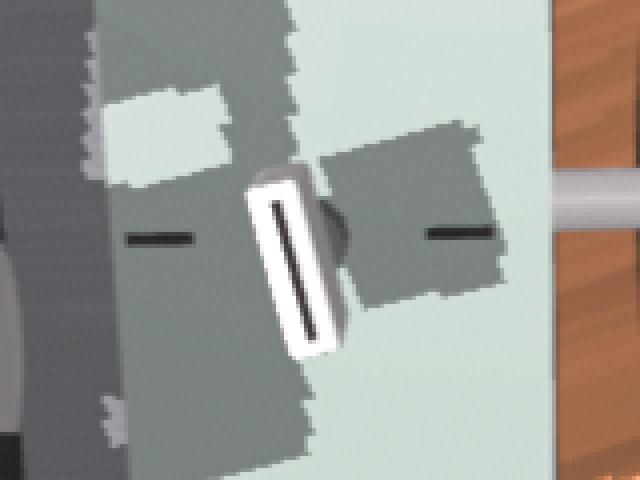

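The wing measures 33.5 x 9.3 mm, centred at (0.536, -0.142), which matches the midpoint of the marks. The stud is at about -77° (-1.35 rad) and the finisher's y axis is at 71.3°. I'll grip the wing and turn it.

```bash
python3 - <<'E'
from h import *
s=np.array([.536,-.1423,0])
at=lambda z:s+[0,0,z]
y0=-96.2;y1=71.3-90
ctrl.command_gripper(.5)
ctrl.goto(at(.2),down(y0))
if ctrl.move_l(at(.100),vel=.1,contact_N=8): print("contact!",ctrl.current_tool_pos())
ctrl.command_gripper(0.)
print("grip",ctrl.current_grip_width()*91,ctrl.current_contact_force(),ctrl.current_wrist_torque())
for a in np.linspace(y0,y1,6)[1:]:
    ctrl.move_l(at(.100),vel=.1,ori=down(a)); print(round(a,1),ctrl.current_t(),ctrl.current_wrist_torque(),ctrl.current_contact_force())
R=ctrl.current_eef_rot();print("yaw",np.degrees(np.arctan2(R[1,1],R[0,1])),ctrl.current_tool_pos())
ctrl.command_gripper(.5)
ctrl.move_l(at(.27)-.03*R[:,0]*[1,1,0],vel=.2)
p,T=cam("wrist");np.savez("w2.npz",T=T);cv2.imwrite("pics/w2.png",ctrl.read_camera("wrist"))
print(ctrl.current_q(),ctrl.current_t())
E
```

```text
grip 11.804512166502526 [-1.1038 -3.2482  2.7222] [-0.295   0.1155  0.0086]
-80.7 5.4833 [-0.4221  0.1495 -0.0537] [-0.1458 -2.6278  2.0272]
-65.2 5.9 [-0.5064  0.103   0.0086] [-1.1544 -3.3287  1.6957]
-49.7 6.3167 [-0.6617  0.0679  0.0065] [-1.3689 -3.2765  1.9895]
-34.2 6.7333 [-0.7463 -0.0522  0.0131] [ 0.6744 -3.5943  1.9338]
-18.7 7.15 [-0.7358 -0.115   0.0293] [ 0.6016 -4.3866  1.9712]
yaw -19.06977061844397 [ 0.5361 -0.1424  0.1   ]
[-24.1405  19.5651  82.8111   0.0002  77.7489  -5.448 ] 8.8917
```

View pics/w2.png

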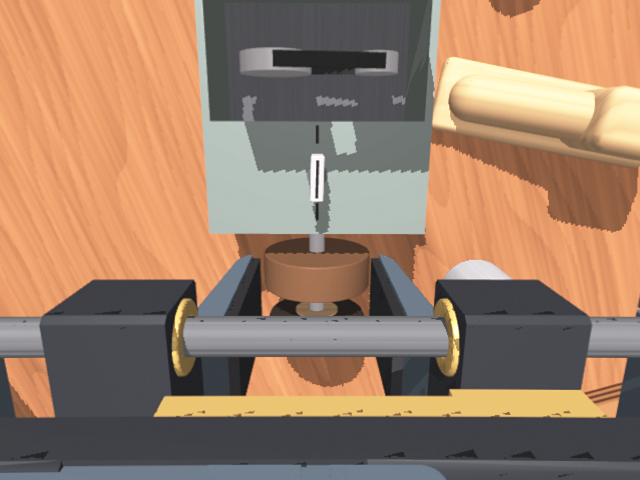

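The wing now looks in line with both marks, at about (317,178) between (317,133) and (317,211). I'll check that numerically. If it holds, I'll push the panel shut with the fingers straddling the slot.

```bash
cat > p.py <<'E'
from h import *
import sys
im=cv2.imread("pics/w2.png");T=np.load("w2.npz")["T"];p=ctrl.camera_params("wrist")
g=cv2.cvtColor(im,cv2.COLOR_BGR2GRAY)
roi=np.zeros_like(g);roi[150:205,306:328]=1
m=((g>235)*roi).astype(np.uint8);m=cv2.morphologyEx(m,cv2.MORPH_CLOSE,np.ones((7,7)))
c=max(cv2.findContours(m,cv2.RETR_EXTERNAL,cv2.CHAIN_APPROX_NONE)[0],key=cv2.contourArea)
W=onplane(p,T,c.reshape(-1,2),.124)
r=cv2.minAreaRect((W[:,:2]*1000).astype(np.float32));print("wing",r)
vx,vy,_,_=cv2.fitLine((W[:,:2]*1000).astype(np.float32),cv2.DIST_L2,0,.01,.01).ravel()
wa=np.degrees(np.arctan2(vy,vx))%180
E=onplane(p,T,[(209,233),(427,233)],.09)[:,:2];d=E[1]-E[0]
fa=np.degrees(np.arctan2(d[1],d[0]))+90
ys,xs=np.where(g[124:145,312:324]<50);m1=onplane(p,T,[(xs.mean()+312,ys.mean()+124)],.09)[0]
print("wing dir",wa,"fin y",fa,"box edge len",np.linalg.norm(d),"mid",E.mean(0),"mark",m1)
print("stud from edge mid + 50mm:",E.mean(0)+.05*np.array([np.cos(np.radians(fa)),np.sin(np.radians(fa))]))
E
python3 p.py
```

```text
wing ((536.2882080078125, -141.90817260742188), (33.19595718383789, 8.59027099609375), 69.77682495117188)
wing dir 70.19017 fin y 71.39578940079967 box edge len 0.18295350916855135 mid [ 0.5213 -0.1904] mark [ 0.546  -0.1132  0.09  ]
stud from edge mid + 50mm: [ 0.5373 -0.143 ]
```

The stud is within about 1° of the marks, which is good. Now I'll close the panel.

```bash
cat > c.py <<'E'
from h import *
fa=np.radians(71.3);fy=np.array([np.cos(fa),np.sin(fa),0]);s=np.array([.5362,-.1423,0])
R=down(71.3-90)
def P(y,z): return s+fy*(y+.05)+[0,0,z]      # finisher y -> world
def corner(th,r=.141): # TCP with the -y tip corner at radius r on the outer face
    return P(.08-r*np.cos(th)+.006*np.sin(th)+.016, .09+r*np.sin(th)+.006*np.cos(th))
E
python3 - <<'E'
from c import *
ctrl.move_l(P(-.08,.34),vel=.25,ori=R)
ctrl.command_gripper(.6)
ctrl.move_l(P(.175,.34),vel=.25)
ctrl.move_l(P(.175,.222),vel=.15,contact_N=8) and print("contact")
for th in np.arange(1.8,.49,-.13):
    c=ctrl.move_l(corner(th),vel=.1,contact_N=35)
    print(round(th,2),ctrl.current_contact_force(),ctrl.current_tool_pos(),c)
    if c: break
p,T=cam("wrist");cv2.imwrite("pics/w3.png",ctrl.read_camera("wrist"));im=ctrl.read_camera("scene");cv2.imwrite("pics/s3.png",cv2.resize(im[180:400,120:400],None,fx=2.5,fy=2.5));print(ctrl.current_t())
E
```

```text
1.8 [-0.8693 -0.0764 -0.1209] [0.5951 0.0314 0.2262] False
1.67 [ 0.0502  0.4041 -0.0472] [0.5894 0.0145 0.2298] False
1.54 [-0.1126  1.4457  0.5392] [ 0.5835 -0.0028  0.2311] False
1.41 [-0.176   0.3841  0.346 ] [ 0.5776 -0.0199  0.2301] False
1.28 [-0.246  0.622  0.003] [ 0.5719 -0.0369  0.2268] False
1.15 [0.5058 1.5746 0.7075] [ 0.5663 -0.0534  0.2211] False
1.02 [ 0.1778  1.9127 -0.5945] [ 0.561  -0.069   0.2133] False
0.89 [0.933  2.2537 0.7554] [ 0.5562 -0.0836  0.2035] False
0.76 [-0.4382  2.2012  1.5692] [ 0.5516 -0.0968  0.1916] False
0.63 [-0.1206  2.546   1.4093] [ 0.5477 -0.1085  0.1781] False
0.5 [0.8722 1.9151 2.5076] [ 0.5443 -0.1185  0.163 ] False
15.7917
```

View pics/s3.png

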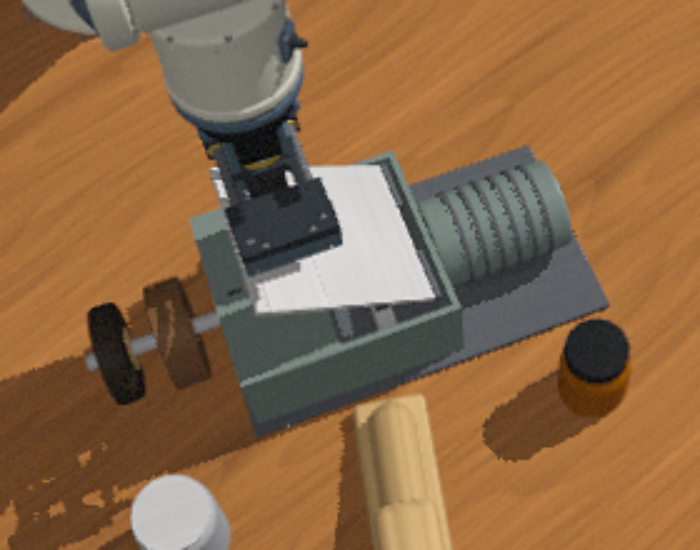

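The fingers are holding the panel about 0.5 rad open at roughly (290,240) in the crop, and nothing else has moved. I'll continue down and press.

```bash
python3 - <<'E'
from c import *
for th in (.4,.3,.24,.18,.12,.06,.02):
    c=ctrl.move_l(corner(th),vel=.06,contact_N=25)
    print(th,ctrl.current_contact_force(),ctrl.current_tool_pos(),c)
    if c: break
else:
    z0=ctrl.current_tool_pos();x=corner(0)
    for z in np.arange(.098,.085,-.001):
        x[2]=z;ctrl.move_l(x,vel=.03);ctrl.sleep(.15);f=ctrl.current_contact_force();print(round(z,4),f,ctrl.current_tool_pos()[2])
        if f[2]>22: break
ctrl.sleep(.3);print(ctrl.current_contact_force(),ctrl.current_t())
cv2.imwrite("pics/w4.png",ctrl.read_camera("wrist"));im=ctrl.read_camera("scene");cv2.imwrite("pics/s4.png",cv2.resize(im[180:400,120:400],None,fx=2.5,fy=2.5))
E
```

```text
0.4 [0.4163 1.7416 1.3347] [ 0.5422 -0.1248  0.1505] False
0.3 [0.8647 2.0586 3.0818] [ 0.5405 -0.1299  0.1375] False
0.24 [0.7966 2.008  2.9587] [ 0.5397 -0.1324  0.1296] False
0.18 [1.1998 1.2839 3.4916] [ 0.539  -0.1344  0.1214] False
0.12 [1.1964 0.3861 4.0212] [ 0.5384 -0.1359  0.1131] False
0.06 [0.4966 0.2011 3.8913] [ 0.5381 -0.137   0.1047] False
0.02 [1.1988 1.214  4.8517] [ 0.5379 -0.1375  0.0991] False
0.098 [-0.2338  0.5981  6.5059] 0.09833820790433138
0.097 [1.4036 0.3412 5.5297] 0.09721255216020448
0.096 [0.7237 0.4642 7.2582] 0.09625300343231022
0.095 [-4.3018  1.8178 23.3152] 0.09609619889486634
[-4.6385  1.591  22.6226] 19.875
```

View pics/w4.png

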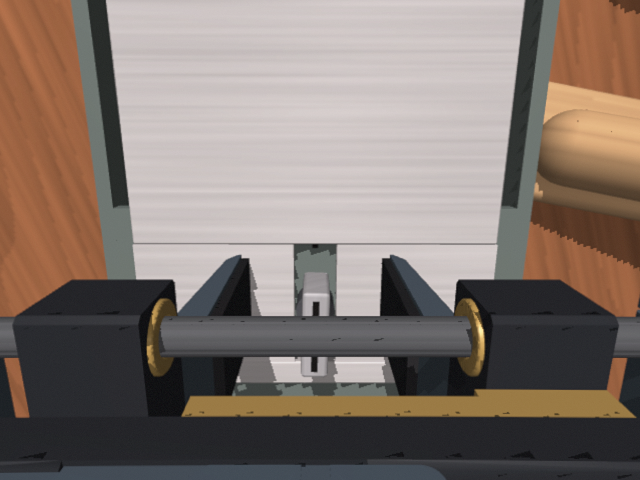

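View pics/s4.png

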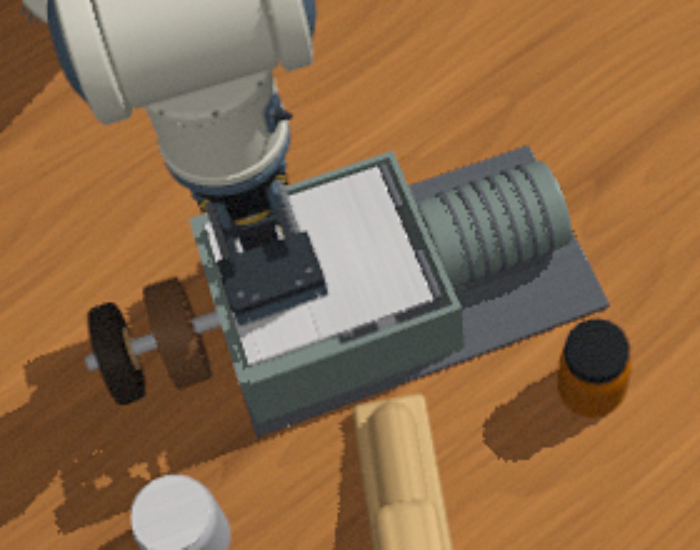

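The wing stands in the slot at about (315,320) in the wrist view. The panel lies flat on the frame, with a hard stop at z = 0.0961 and about 23 N of push. I'll hand the job in.

```bash
python3 - <<'E'
from c import *
ctrl.sign_off();print(ctrl.current_contact_force(),ctrl.current_tool_pos(),ctrl.current_t())
E
```

```text
the job is handed in; nothing more can be done
the job is handed in; nothing more can be done
```

The belt box is closed, and I handed the job in at about 20 s with the fingers still pressing the panel home. I gripped the stud's wing and turned it about 77° into line with the marks. Then I swung the panel down over it with the fingers either side of the slot.

- **Wing alignment:** before closing, the picture showed the wing 1.2° off the finisher's y axis, and the gripper's own angle put it about 0.4° off. Both are small against the slot's clearance.
- **Panel home:** the push rose from about 7 N to 23 N within 1 mm of commanded travel. The fingertips stopped at 96.1 mm, which matches the 96 mm expected when shut. The last pictures show the wing standing in the slot and the panel flat on the frame.
- **Things lying around:** the shoe last, jar and tin look unmoved in the pictures. The hammer was outside the last views, but the arm did not work near it.
- **After hand-in:** no readings could be taken, so the last force check is from just before it.

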